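# Check the warming plate with the surface thermometer

## Robot

A 6-joint arm with a two-finger parallel gripper is mounted at the origin on a cart in front of the work surface, level with it; the furniture and walls round the work are solid. World frame = base frame: x ahead of the robot, y to its left, z up, the work surface at z = 0. Lengths are in mm, angles in rad, forces in N, time in s.
With the tool pointing down it reaches from about 375 to 925 mm from the base axis. Payload 5.7 kg.
Tool frame: the origin (TCP) lies on the front face of the gripper's body, between the roots of the fingers; the fingertips stand 73 mm ahead of it and the grasp point (between the pads) lies 54 mm ahead of it (manip.nose_length is the distance from the TCP to the fingertips, in mm); z points along the fingers, y is the line along which they close (so a half turn about z gives the same grasp; the last joint's range is limited). The gripper opens to 85 mm and grips with 20 to 120 N. Pads are 22 mm wide; open, the fingers measure 114 mm over their backs; the gripper's body (76 mm by 85 mm) begins 54 mm behind the grasp point. The pads swing forward as they close: fully open they stand 13 mm farther back than shut.
Start: joints at [1.088, 0.359, 1.51, -0, 1.272, -0.115], TCP at [215.732, 559.85, 303.867] pointing down, gripper open.
Joint ranges: [-2.97, 2.97], [-1.01, 2.36], [0.21, 2.38], [-0.96, 4.11], [0.2, 2.71], [-2.98, 2.98]. Speed limits (rad/s): [2.39, 2.39, 3.14, 3.14, 3.14, 3.14].

## Interface

Orientations are given as a unit quaternion [w, x, y, z].
In Python, from plant import manip, eyes gives the robot as it stands.
- The arm moves only by the shell command python3 -m creep 'ROWS'. ROWS is JSON, a list of rows, each a list of 3 entries, a list of its own where there are three numbers: the shift along the tool's x, y, z in m, then the turn, a rotation vector about the tool's x, y, z in rad, then the opening, from -1 (shut) to 1 (fully open). A call has exactly 10 rows; each row is the pose to reach, as a shift and turn from the pose commanded when the call began, along the tool's axes at that moment; what a row does not reach only later rows make up. A row lasts 1/10 s, in which the tool goes at most 50 mm and 8.59 degrees, less where a joint would pass 70% of its speed; a pose out of reach is approached as far as the arm can. A call with a gripper value outside its range is refused whole. The fingers move at their own pace and stop on an object; the grip force is fixed at half the most. Time passes only in rows, so rows that repeat a pose let the fingers close, or fill a call up. It gives the time, the measured TCP pose, the force, the opening and the grip force at its end, in the units of the state.
- manip.read_state(): the state, without advancing time (a new reading comes with each control period).
- eyes.snapshot(name): name is "scene" or "top" or "wrist"; returns the picture (384x512x3 uint8, red, green, blue); there is no depth.
- eyes.camera_model(name): a dict with "vfov" (degrees; the focal length in pixels is half the picture's height over the tangent of half this angle, whatever the lens; pixels are square), "cx", "cy" (the principal point, pixels), "distortion" ([k1, k2, p1, p2, k3] as OpenCV has them; the pictures are not rectified), "rvec" (rotation vector, rad) and "tvec" (3), from world to camera coordinates, as OpenCV has them; the wrist camera has in their place "hand_eye" (4x4, takes a point from camera to tool coordinates, whose origin is the TCP and whose axes are the flange's). Camera axes: x right, y down, z forward; pixel columns grow to the right and rows downward; lengths in mm; the calibration is good to about 2 mm. A picture is of the moment at which its call begins: read the wrist's pose just before it. camera_model takes no time and is no camera call.
- manip.sign_off(): hands the job in; it is judged then, once.
The state is a dict: "clock": time; "q": joint angles; "joint_vel": joint speeds; "joint_torque": joint torques, N m; "eef_pos": TCP position; "tool_rot": TCP orientation; "ft_force": force on the tool from outside, world axes, zero at the start; "ft_torque": the same for the moment, N m; "grip_width": opening from 0.0 (shut) to 1.0 (fully open); "grip_force": force on a finger pad.
Only numpy, scipy, OpenCV 4.12 (cv2) and the standard library are available. Lean on these libraries where they do the work, as an engineer would, in place of code of your own. Each camera call takes 0.05 s, during which the arm holds its last target. There are 200 camera calls.

## Task

Clear the warming plate by hanging the wire basket by its handle on the hook stand. Then take the blue surface thermometer from its sloping holster and hold it upright with its copper foot on the red dot of the plate, inside the white ring, pressing lightly so that the sprung foot is pushed in about half-way. Finish while still holding it like that, and leave everything else where it stands.

Things in the scene. Friction and masses are not known exactly. Their poses are not given: they have to be found in the camera images.
- plate: Low black-topped warming plate with a steel edge, 140 (x) x 160 (y) mm, top 35 mm above the worktop, fixed; its place and yaw vary. Origin at the centre of its underside, z up.
- spot (a point): Centre of the measuring mark on the plate's top face: a red dot (8 mm across) within a white ring (28 mm inside, 38 mm outside diameter). In the plate's frame at (-10, 20, 35) mm; the basket stands over it at the start.
- basket: Loose wire basket, 90 x 90 mm at the rim, 60 mm deep, 0.13 to 0.23 kg, on the plate. Origin under its centre, z up. Rigid bail handle: uprights at y = +-43 mm and a level bar along y (66 mm long, 8 x 8 mm, underside at z = 130), so 70 mm of gap between rim and bar. On the bar's middle a red grip block, 20 (x) x 30 (y) mm, z = 138 to 178 mm.
- basket_grip (a point): A point in the red grip block to hold it by, on the basket's axis 161 mm above its origin (23 mm above the bar's upper side).
- basket_bar (a point): Middle of the underside of the handle bar, 130 mm above the basket's origin: this rests on the hook.
- hook: Fixed steel hook stand; place and yaw vary, may swap sides with the holster. Origin on the worktop below the hook's seat. Base 90 mm wide, 12 thick, x = -45 to 105 mm. Post at x = 78 mm, 189 mm high. From it a 10 mm round arm runs toward the stand's -x (roughly to the robot), dips at the seat and ends in an upturned tip at x = -24 (to -29), top 194 mm high.
- hook_seat (a point): Seat of the hook: upper side of the arm at its dip, 180 mm above the worktop (arm's lower side 170), where the bar comes to rest across the arm. The basket goes on along the stand's +x, bar above the tip and rim below the arm, and is then lowered.
- holster: Fixed grey square socket on a black foot (110 x 80 mm); place and yaw vary. Origin on the worktop. Its socket leans 0.35 rad (20 degrees) toward its own -x, roughly toward the robot; the thermometer sits in it with 1.5 mm play a side, as deep as 105 mm from the sensor foot.
- probe: Loose blue pen-like surface thermometer, 166 mm long, 0.09 kg. Origin at the unpressed sensor foot, +z along its axis to the handle's end. Square handle 26 x 26 mm (sides along its x and y) from z = 60 to 165 mm, thin stem below. At first it sits in the holster, leaning about 20 degrees; only z over 105 mm stands out. Pull it out along its axis by 110 mm or more before turning it.
- probe_grip (a point): A point on the thermometer's axis in the free part of the handle, 138 mm from the sensor foot, to hold it by (27 mm below the handle's end, 33 mm above the socket's rim).
- sensor (a point): Centre of the flat underside of the copper sensor foot (12 mm across); moves with the foot.
- probe_plunger (a joint): How far the sprung sensor foot is pushed into the thermometer: 0 = out, 0.010 m = fully in (stop). The spring needs 1.2 N to start, 3.2 N at 5 mm and 5.2 N at 10 mm.
- garlic: Garlic bulb, 53 mm, loose, stands behind; to be left alone.
- tomato: Red tomato, 58 mm, loose, stands behind; to be left alone.
- lemon: Yellow lemon, 71 mm long, loose, at the right; to be left alone.
- spice: Spice jar with a green cap, 42 mm across, 87 mm tall, loose, at the right; to be left alone.

How it is judged:
By the outcome, as a careful person would: the job done as asked, in the order asked, and still so for the second after the job is handed in, while the arm keeps its last pose, push and grip.
It also fails if it takes over 58 s, if anything falls off the work surface, if the arm or the gripper's body presses on something with over 40 N, if the wrist force passes 120 N, or if a joint passes its speed limit or range.

## Working session

There is one attempt and no reset: what is moved stays moved. The work goes in short steps, Python scripts to look and compute and a shell command to move; the robot and the scene stay as the last step left them, time stands still between calls to the robot, and variables do not carry over. Pictures are saved under pics/ and viewed, at most 12 in all, crops included, and the job is handed in when it is done.

```bash
ls; mkdir -p pics; python3 - <<'E'
from plant import manip, eyes
import cv2
s=manip.read_state(); print(s['clock'],s['eef_pos'],s['tool_rot'],s['ft_force'],s['grip_width'])
for n in ('scene','top','wrist'):
    m=eyes.camera_model(n); print(n,m)
ims=[eyes.snapshot(n) for n in ('scene','top')]
for n,i in zip(('scene','top'),ims):
    cv2.imwrite(f'pics/{n}0.png',cv2.resize(i[:,:,::-1],(800,600),interpolation=cv2.INTER_CUBIC)); cv2.imwrite(f'pics/{n}0raw.png',i[:,:,::-1])
E
```

```text
pics
0.0 [215.49333505 559.3810654  303.05066556] [-2.67405749e-04  1.82849407e-01  9.83140498e-01 -8.85985631e-04] [-0.89087907 -1.06961484 -0.00890437] 0.9979729737288116
scene {'vfov': 50.95145409009153, 'cx': 255.79391180206372, 'cy': 191.2174553570253, 'distortion': array([-0.11373886,  0.        ,  0.        ,  0.        ,  0.        ]), 'rvec': array([ 2.01029578, -0.55860178,  0.32737175]), 'tvec': array([-523.28764343,  202.4308904 , 1329.45178728])}
top {'vfov': 53.11132319486307, 'cx': 259.1661346916254, 'cy': 193.75787245766386, 'distortion': array([0.01829523, 0.        , 0.        , 0.        , 0.        ]), 'rvec': array([ 2.15073418, -2.12798482,  0.15047313]), 'tvec': array([-124.52584422,  531.3394011 , 1305.54219786])}
wrist {'vfov': 71.46668956746984, 'cx': 259.8018718343491, 'cy': 194.05401896253943, 'distortion': array([0.01689135, 0.        , 0.        , 0.        , 0.        ]), 'hand_eye': array([[-6.72795942e-05, -9.63361916e-01, -2.68204799e-01,
         6.73981288e+01],
       [ 9.99999997e-01, -5.54931552e-05, -5.15263026e-05,
         1.21412753e+00],
       [ 3.47549470e-05, -2.68204802e-01,  9.63361917e-01,
        -6.99215403e+01],
       [ 0.00000000e+00,  0.00000000e+00,  0.00000000e+00,
         1.00000000e+00]])}
```

View pics/scene0.png

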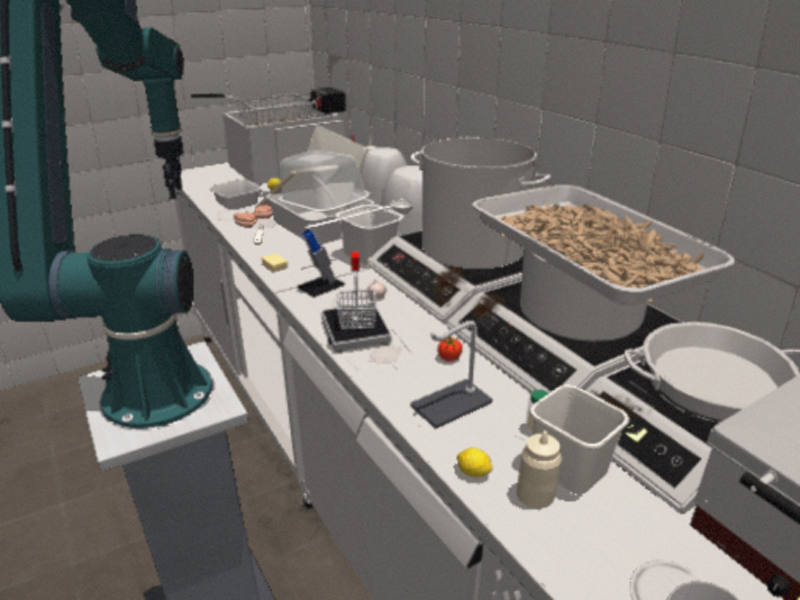

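View pics/top0.png

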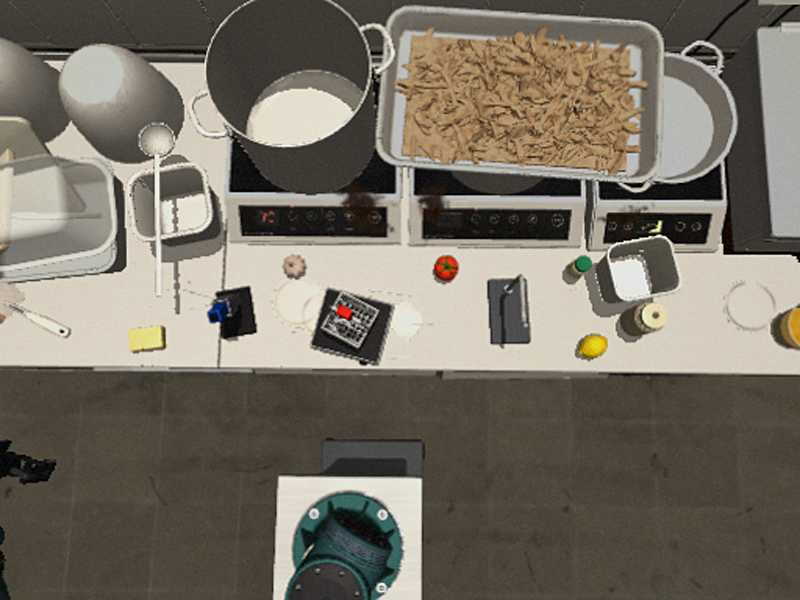

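The scene shows the holster on the left (top view 225,310, pen at 217,313) and the plate with the basket in the middle (grip at 344,312). The hook stand is on the right, with its base at 508,310 and its arm tip toward the robot at 503,345. I'll get rough positions first, then use the wrist camera to refine them.

```bash
cat > h.py <<'E'
import numpy as np, cv2
from scipy.spatial.transform import Rotation as R
from plant import manip, eyes
def tool(s=None):
    s=s or manip.read_state(); w,x,y,z=s['tool_rot']
    T=np.eye(4); T[:3,:3]=R.from_quat([x,y,z,w]).as_matrix(); T[:3,3]=s['eef_pos']; return T
def cam(name,T=None):
    m=eyes.camera_model(name); f=192/np.tan(np.radians(m['vfov'])/2)
    K=np.array([[f,0,m['cx']],[0,f,m['cy']],[0,0,1]])
    if name=='wrist': C=(tool() if T is None else T)@m['hand_eye']
    else:
        C=np.eye(4); C[:3,:3]=cv2.Rodrigues(m['rvec'])[0]; C[:3,3]=m['tvec']; C=np.linalg.inv(C)
    return K,np.array(m['distortion']),C
def rays(c,px):
    K,d,C=c; u=cv2.undistortPoints(np.array(px,float).reshape(-1,1,2),K,d).reshape(-1,2)
    v=np.c_[u,np.ones(len(u))]@C[:3,:3].T
    return C[:3,3],v/np.linalg.norm(v,axis=1)[:,None]
def onz(c,px,z):
    o,v=rays(c,px); return o+v*((z-o[2])/v[:,2])[:,None]
def proj(c,P):
    K,d,C=c; W=np.linalg.inv(C); return cv2.projectPoints(np.array(P,float).reshape(-1,1,3),cv2.Rodrigues(W[:3,:3])[0],W[:3,3],K,d)[0].reshape(-1,2)
def tri(os,vs):
    A=np.zeros((3,3));b=np.zeros(3)
    for o,v in zip(os,vs):
        M=np.eye(3)-np.outer(v,v);A+=M;b+=M@o
    return np.linalg.solve(A,b)
def hsv(im): return cv2.cvtColor(im,cv2.COLOR_RGB2HSV).astype(int)
def red(im): h=hsv(im); return ((h[...,0]<8)|(h[...,0]>172))&(h[...,1]>150)&(h[...,2]>80)
def blue(im): h=hsv(im); return (abs(h[...,0]-115)<14)&(h[...,1]>120)&(h[...,2]>40)
def blobs(m,mn=10):
    n,l,st,ce=cv2.connectedComponentsWithStats(m.astype(np.uint8),connectivity=8)
    return [(st[i,4],ce[i],l==i) for i in range(1,n) if st[i,4]>=mn]
E
python3 - <<'E'
from h import *
np.set_printoptions(precision=1,suppress=True)
for n in('top','scene'):
    im=cv2.imread(f'pics/{n}0raw.png')[:,:,::-1].copy(); c=cam(n)
    for nm,f in(('red',red),('blue',blue)):
        for a,ce,_ in blobs(f(im),8): print(n,nm,a,ce,onz(c,[ce],200 if nm=='red' else 150))
c=cam('top');k=.64
print('plate corners',onz(c,np.array([[330,287],[392,303],[381,364],[312,349]])*k,35))
print('hook base',onz(c,np.array([[489,277],[527,277],[530,342],[488,344]])*k,12))
print('hook arm tip, post top',onz(c,np.array([[503,345],[520,277]])*k,190))
print('holster foot',onz(c,np.array([[222,291],[250,287],[256,333],[225,338]])*k,8))
T=tool();print(T)
E
```

```text
top red 15 [282.7 165.5] [[ 597.9 -192.8  200. ]]
top red 25 [289.2 167. ] [[ 593.3 -212.8  200. ]]
top red 85 [283.8 174.1] [[ 570.7 -196.3  200. ]]
top red 63 [220.  199.4] [[489.8  -0.2 200. ]]
top blue 104 [139.8 199. ] [[495.1 262.6 150. ]]
scene red 55 [227.  166.1] [[485.3  -8.6 200. ]]
scene red 134 [287.6 224.1] [[ 454.2 -432.3  200. ]]
scene blue 71 [199.3 154. ] [[489.2 254.1 150. ]]
plate corners [[567.6  50.8  35. ]
 [532.4 -89.7  35. ]
 [395.6 -67.4  35. ]
 [427.2  86.7  35. ]]
hook base [[ 598.5 -311.    12. ]
 [ 599.3 -398.1   12. ]
 [ 449.9 -402.    12. ]
 [ 444.4 -307.3   12. ]]
hook arm tip, post top [[ 428.  -313.7  190. ]
 [ 564.2 -349.3  190. ]]
holster foot [[560.5 302.9   8. ]
 [570.5 239.    8. ]
 [464.3 220.    8. ]
 [452.2 289.9   8. ]]
[[ -0.9   0.4  -0.  215.5]
 [  0.4   0.9  -0.  559.5]
 [  0.   -0.   -1.  303.1]
 [  0.    0.    0.    1. ]]
```

```bash
python3 -m creep '[[[-0.03,-0.03,-0.02],[0,0,0],1],[[-0.07,-0.06,-0.04],[0,0,0],1],[[-0.11,-0.1,-0.06],[0,0,-0.05],1],[[-0.15,-0.14,-0.08],[0,0,-0.1],1],[[-0.19,-0.17,-0.097],[0,0,-0.14],1],[[-0.22,-0.2,-0.097],[0,0,-0.14],1],[[-0.26,-0.24,-0.097],[0,0,-0.14],1],[[-0.29,-0.27,-0.097],[0,0,-0.14],1],[[-0.32,-0.3,-0.097],[0,0,-0.14],1],[[-0.35,-0.325,-0.097],[0,0,-0.14],1]]'; python3 - <<'E'
from h import *
T=tool(); d=np.array([490,0,400])-T[:3,3]; print(T.round(3), T[:3,:3].T@d)
E
```

```text
clock: 1.1
eef_pos: [425.4, 128.7, 400.9]
tool_rot: [-0.0, 0.114, 0.994, -0.0]
ft_force: [0.9, 1.4, -0.7]
grip_width: 0.999
grip_force: 0.0
[[-9.74000e-01  2.26000e-01 -0.00000e+00  4.25360e+02]
 [ 2.26000e-01  9.74000e-01 -0.00000e+00  1.28661e+02]
 [ 0.00000e+00 -0.00000e+00 -1.00000e+00  4.00861e+02]
 [ 0.00000e+00  0.00000e+00  0.00000e+00  1.00000e+00]] [ -92.03110026 -110.7347644     0.86035357]
```

```bash
python3 -c "
from h import *
np.save('pics/wA.npy',tool()); cv2.imwrite('pics/wA.png',eyes.snapshot('wrist')[:,:,::-1])"
python3 -m creep '[[[-0.025,-0.03,0],[0,0,0],1],[[-0.05,-0.06,0],[0,0,0],1],[[-0.075,-0.09,0],[0,0,0],1],[[-0.092,-0.11,0],[0,0,0],1],[[-0.092,-0.11,0],[0,0,0],1],[[-0.092,-0.11,0],[0,0,0],1],[[-0.092,-0.11,0],[0,0,0],1],[[-0.092,-0.11,0],[0,0,0],1],[[-0.092,-0.11,0],[0,0,0],1],[[-0.092,-0.11,0],[0,0,0],1]]'
python3 - <<'E'
from h import *
np.save('pics/wB.npy',tool()); i=eyes.snapshot('wrist'); cv2.imwrite('pics/wB.png',i[:,:,::-1])
a=cv2.imread('pics/wA.png')
cv2.imwrite('pics/wAB.png',cv2.resize(np.vstack([a,i[:,:,::-1]]),(400,600),interpolation=cv2.INTER_AREA))
cv2.imwrite('pics/wB2.png',cv2.resize(i[:,:,::-1],(800,600),interpolation=cv2.INTER_CUBIC))
E
```

```text
clock: 2.15
eef_pos: [490.0, 3.4, 401.1]
tool_rot: [0.0, 0.113, 0.994, -0.0]
ft_force: [0.1, -1.2, 0.0]
grip_width: 1.003
grip_force: 0.0
```

View pics/wB2.png

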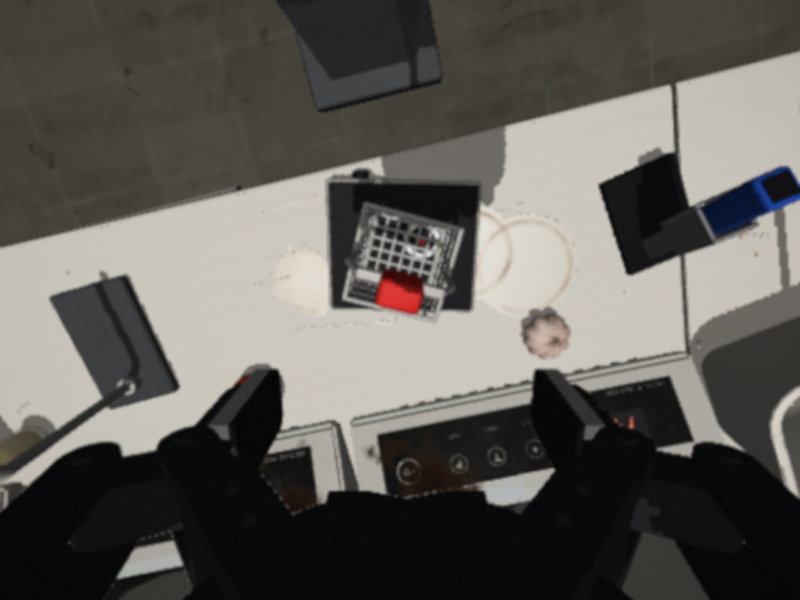

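The wrist view shows the plate (corners about 328,182 / 481,184 / 472,308 / 330,306), with the basket turned on it and the red grip at (402,292). The hook base is at left (115,340), with the post foot at (128,385) and the arm running out to lower left. The blue pen handle is at right (755,200). I'll enlarge the important parts.

```bash
python3 - <<'E'
from h import *
np.set_printoptions(precision=1,suppress=True)
i=cv2.imread('pics/wB.png')
a=cv2.resize(i[105:215,195:325],None,fx=4,fy=4,interpolation=cv2.INTER_CUBIC) # 520x440
b=cv2.resize(i[170:320,0:130],None,fx=2,fy=2,interpolation=cv2.INTER_CUBIC) #260x300
z=np.zeros((440,780,3),np.uint8); z[:440,:520]=a; z[:300,520:]=b
cv2.imwrite('pics/crop1.png',z)
r=red(i[:,:,::-1].copy())
for A,ce,m in blobs(r,40):
    print(A,ce); V=i[...,2]*m; print(V[178:204:2,238:274:2])
c=cam('wrist',np.load('pics/wB.npy'));k=.64
print('plate',onz(c,np.array([[328,182],[481,184],[472,308],[330,306]])*k,35))
print('base',onz(c,np.array([[52,298],[127,276],[179,387],[112,407]])*k,12))
print('post foot',onz(c,np.array([[127,386]])*k,14))
print('hol',onz(c,np.array([[600,187],[675,153],[628,272]])*k,10))
for A,ce,m in blobs(blue(i[:,:,::-1].copy()),40): print('blue',A,ce)
E
```

```text
493 [255.  189.1]
[[  0   0   0   0 110 103   0   0   0   0   0   0   0   0   0   0   0   0]
 [  0   0   0 156 184 181 159 107  84   0   0   0   0   0   0   0   0   0]
 [  0   0   0 185 215 214 208 190 147 110  94  87   0   0   0   0   0   0]
 [  0   0 131 198 218 218 218 216 213 190 142 112 102  96  91  84   0   0]
 [  0   0 152 206 218 219 218 218 218 218 197 159 130 124 109 109   0   0]
 [  0   0 170 211 218 218 219 218 218 219 219 213 210 207 178 174 109   0]
 [  0 106 184 215 218 219 218 219 219 220 219 219 218 218 217 191 108   0]
 [  0 121 195 217 219 219 219 219 219 218 218 217 219 218 212 176   0   0]
 [  0   0 186 208 211 216 217 217 217 217 217 217 216 215 205 155   0   0]
 [  0   0   0   0   0 191 196 204 208 211 214 213 212 211 194 123   0   0]
 [  0   0   0   0   0   0   0   0   0 184 188 197 201 203 180   0   0   0]
 [  0   0   0   0   0   0   0   0   0   0   0   0   0 173   0   0   0   0]
 [  0   0   0   0   0   0   0   0   0   0   0   0   0   0   0   0   0   0]]
plate [[402.7 -55.5  35. ]
 [439.   93.6  35. ]
 [564.5  61.1  35. ]
 [527.6 -88.8  35. ]]
base [[ 453.8 -395.9   12. ]
 [ 448.8 -304.9   12. ]
 [ 589.9 -298.8   12. ]
 [ 596.6 -386.8   12. ]]
post foot [[ 573.9 -356.7   14. ]]
hol [[471.5 219.9  10. ]
 [455.3 298.2  10. ]
 [570.4 240.9  10. ]]
blue 1065 [476.8 130.1]
```

View pics/crop1.png

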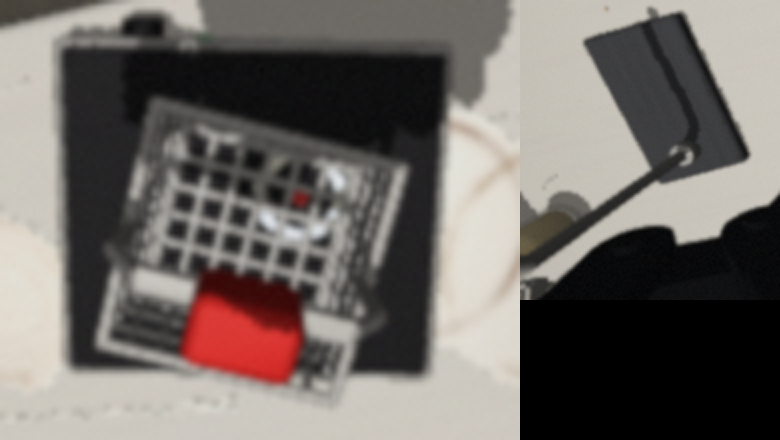

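The crop shows the basket rim corners, the top face of the red block (far edge from about 183,358 to 290,383 in the crop) and the red dot through the mesh at (301,199). The hook tip is cut off, so I'll take a quick wrist look over the hook before grasping.

```bash
python3 -m creep '[[[-0.004,-0.04,0],[0,0,0],1],[[-0.009,-0.08,0],[0,0,0],1],[[-0.014,-0.125,0],[0,0,0],1],[[-0.018,-0.17,0],[0,0,0],1],[[-0.023,-0.21,0],[0,0,0],1],[[-0.028,-0.25,0],[0,0,0],1],[[-0.032,-0.29,0],[0,0,0],1],[[-0.036,-0.333,0],[0,0,0],1],[[-0.036,-0.333,0],[0,0,0],1],[[-0.036,-0.333,0],[0,0,0],1]]'
python3 - <<'E'
from h import *
np.set_printoptions(precision=1,suppress=True)
np.save('pics/wC.npy',tool()); i=eyes.snapshot('wrist'); cv2.imwrite('pics/wC.png',i[:,:,::-1])
cv2.imwrite('pics/wC2.png',cv2.resize(i[40:280,110:430,::-1],(800,600),interpolation=cv2.INTER_CUBIC))
c=cam('wrist',np.load('pics/wB.npy'))
q=lambda p:np.array(p)/4.+[195,105]
P=onz(c,q([[155,97],[408,165],[338,403],[97,347]]),95);print('rim',P,P.mean(0),P[1]-P[0],P[2]-P[3],P[3]-P[0],P[2]-P[1])
print('block top',onz(c,q([[183,358],[290,383],[303,312],[200,290]]),213))
print('dot',onz(c,q([[301,199]]),35))
E
```

```text
clock: 3.2
eef_pos: [449.9, -330.2, 400.6]
tool_rot: [-0.0, 0.115, 0.993, 0.0]
ft_force: [0.0, 0.2, 0.4]
grip_width: 1.0
grip_force: 0.0
rim [[429.1 -18.   95. ]
 [471.2  62.   95. ]
 [550.9  20.4  95. ]
 [510.1 -60.8  95. ]] [490.3   0.9  95. ] [42.1 80.   0. ] [40.8 81.2  0. ] [ 81.  -42.8   0. ] [ 79.7 -41.6   0. ]
block top [[490.9 -15.3 213. ]
 [503.4   9.5 213. ]
 [486.1  16.6 213. ]
 [475.   -6.9 213. ]]
dot [[482.2  23.8  35. ]]
```

View pics/wC2.png

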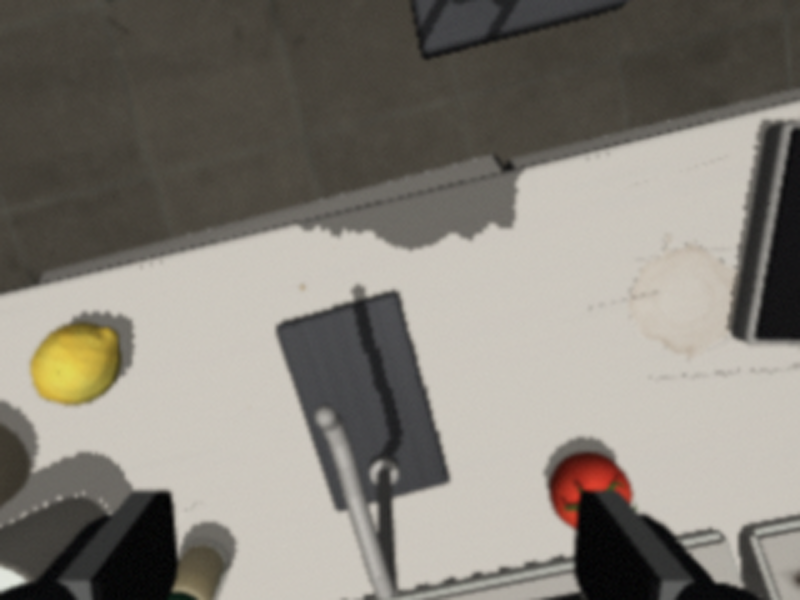

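Now the hook is fully visible: tip (324,416), post foot (384,470), base corners (278,327), (399,292), (448,482), (337,510).

```bash
python3 - <<'E'
from h import *
np.set_printoptions(precision=2,suppress=True)
c=cam('wrist',np.load('pics/wC.npy'));q=lambda p:np.array(p)*.4+[110,40]
B=onz(c,q([[278,327],[399,292],[448,482],[337,510]]),12);print(B,B.mean(0))
d1=B[3]-B[0];d2=B[2]-B[1];w=B[1]-B[0];w2=B[2]-B[3];print([np.hypot(*v[:2]) for v in(d1,d2,w,w2)],[np.arctan2(v[1],v[0]) for v in(d1,d2)],[np.arctan2(-v[0],v[1]) for v in (w,w2)])
print('foot',onz(c,q([[384,470]]),12),'tip',onz(c,q([[324,416]]),194), 'arm pts',onz(c,q([[335,435],[352,490],[375,560]]),185))
T=tool();t=np.array([489.7,1,270]);print(T[:3,:3].T@(t-T[:3,3]),'yaw',np.arctan2(-T[0,1],T[1,1]))
E
```

```text
[[ 452.58 -398.44   12.  ]
 [ 448.   -311.12   12.  ]
 [ 593.95 -306.45   12.  ]
 [ 597.23 -392.25   12.  ]] [ 522.94 -352.06   12.  ]
[np.float64(144.78935519546022), np.float64(146.0227948949149), np.float64(87.44573905404229), np.float64(85.86589895033202)] [np.float64(0.04278423509477605), np.float64(0.0319862336570807)] [np.float64(0.05234536990380134), np.float64(0.03825554026892117)]
foot [[ 573.78 -350.59   12.  ]] tip [[ 468.1 -355.8  194. ]] arm pts [[ 480.73 -354.55  185.  ]
 [ 508.78 -353.44  185.  ]
 [ 546.57 -351.31  185.  ]]
[ 36.   330.54 131.  ] yaw -0.22838943698328912
```

```bash
python3 -m creep '[[[0.004,0.04,0],[0,0,0.03],1],[[0.009,0.08,0],[0,0,0.06],1],[[0.014,0.125,0],[0,0,0.1],1],[[0.018,0.17,0],[0,0,0.14],1],[[0.023,0.21,0],[0,0,0.18],1],[[0.028,0.25,0],[0,0,0.22],1],[[0.032,0.29,0],[0,0,0.248],1],[[0.036,0.3305,0],[0,0,0.248],1],[[0.036,0.3305,0.02],[0,0,0.248],1],[[0.036,0.3305,0.04],[0,0,0.248],1]]'
python3 - <<'E'
from h import *
np.set_printoptions(precision=2,suppress=True)
T=tool();t=np.array([489.7,1,250]);print(T[:3,:3].T@(t-T[:3,3]),'yaw',np.arctan2(-T[0,1],T[1,1]))
E
```

```text
clock: 4.25
eef_pos: [489.3, 3.5, 361.3]
tool_rot: [0.001, 0.233, 0.972, 0.0]
ft_force: [0.0, 0.7, 0.6]
grip_width: 1.001
grip_force: 0.0
[ -1.28  -2.2  111.29] yaw -0.4705489890343406
```

```bash
python3 -m creep '[[[0,0,0.02],[0,0,0],1],[[0,0,0.04],[0,0,0],1],[[0,0,0.06],[0,0,0],1],[[0,0,0.08],[0,0,0],1],[[0,0,0.095],[0,0,0],1],[[0,0,0.105],[0,0,0],1],[[0,0,0.11],[0,0,0],1],[[0,0,0.11],[0,0,0],1],[[0,0,0.11],[0,0,0],1],[[0,0,0.11],[0,0,0],0.5]]'
python3 - <<'E'
from h import *
np.set_printoptions(precision=2,suppress=True)
T=tool();t=np.array([489.7,1,250]);print(T[:3,:3].T@(t-T[:3,3]),'yaw',np.arctan2(-T[0,1],T[1,1]))
E
```

```text
clock: 5.25
eef_pos: [490.2, 0.4, 251.7]
tool_rot: [0.001, 0.236, 0.972, 0.0]
ft_force: [-0.0, 0.6, 0.3]
grip_width: 0.86
grip_force: 0.0
[0.73 0.33 1.67] yaw -0.4756928511997973
```

```bash
python3 -m creep '[[[0,0,0.001],[0,0,0],-1],[[0,0,0.001],[0,0,0],-1],[[0,0,0.001],[0,0,0],-1],[[0,0,0.001],[0,0,0],-1],[[0,0,0.001],[0,0,0],-1],[[0,0,0.001],[0,0,0],-1],[[0,0,0.001],[0,0,0],-1],[[0,0,0.001],[0,0,0],-1],[[0,0,0.001],[0,0,0],-1],[[0,0,0.001],[0,0,0],-1]]'
```

```text
clock: 6.25
eef_pos: [489.8, 0.2, 250.1]
tool_rot: [0.0, 0.236, 0.972, -0.0]
ft_force: [-1.0, -2.3, 5.2]
grip_width: 0.346
grip_force: 60.1
```

```bash
python3 -m creep '[[[0,0,-0.01],[0,0,0],-1],[[0,0,-0.03],[0,0,0],-1],[[-0.002,-0.01,-0.047],[0,0,-0.01],-1],[[-0.007,-0.03,-0.047],[0,0,-0.04],-1],[[-0.013,-0.06,-0.047],[0,0,-0.08],-1],[[-0.02,-0.09,-0.047],[0,0,-0.12],-1],[[-0.027,-0.125,-0.047],[0,0,-0.17],-1],[[-0.035,-0.16,-0.047],[0,0,-0.22],-1],[[-0.043,-0.195,-0.047],[0,0,-0.27],-1],[[-0.05,-0.23,-0.047],[0,0,-0.32],-1]]'
python3 - <<'E'
from h import *
np.set_printoptions(precision=2,suppress=True)
T=tool();t=np.array([394.5,-358.3,297]);print(T[:3,:3].T@(t-T[:3,3]),'yaw',np.arctan2(-T[0,1],T[1,1]))
E
```

```text
clock: 7.25
eef_pos: [428.3, -227.9, 297.1]
tool_rot: [0.0, 0.077, 0.997, 0.0]
ft_force: [1.6, 0.0, -1.4]
grip_width: 0.339
grip_force: 59.5
[  13.44 -134.03   -0.03] yaw -0.15378156921767222
```

```bash
python3 -m creep '[[[0.004,-0.035,0],[0,0,-0.05],-1],[[0.007,-0.07,0],[0,0,-0.1],-1],[[0.01,-0.1,0],[0,0,-0.15],-1],[[0.012,-0.12,0],[0,0,-0.19],-1],[[0.0135,-0.13,0],[0,0,-0.199],-1],[[0.0135,-0.135,0],[0,0,-0.199],-1],[[0.0135,-0.135,0],[0,0,-0.199],-1],[[0.0135,-0.135,0],[0,0,-0.199],-1],[[0.0135,-0.135,0],[0,0,-0.199],-1],[[0.0135,-0.135,0],[0,0,-0.199],-1]]'
python3 - <<'E'
from h import *
np.set_printoptions(precision=2,suppress=True)
T=tool()
for t in ([494.3,-354,297],): print(T[:3,:3].T@(np.array(t)-T[:3,3]),'yaw',np.arctan2(-T[0,1],T[1,1]))
np.save('pics/wD.npy',T); i=eyes.snapshot('wrist'); j=eyes.snapshot('scene'); cv2.imwrite('pics/sD.png',j[:,:,::-1])
z=np.zeros((600,800,3),np.uint8); z[:336,:448]=cv2.resize(i[:,:,::-1],(448,336)); z[:480,448:]=cv2.resize(j[170:290,230:318,::-1],(352,480),interpolation=cv2.INTER_CUBIC); cv2.imwrite('pics/D.png',z)
E
```

```text
clock: 8.25
eef_pos: [394.7, -357.5, 297.0]
tool_rot: [-0.0, -0.022, 1.0, 0.0]
ft_force: [-0.6, 0.2, -1.4]
grip_width: 0.34
grip_force: 59.6
[-99.62  -0.92  -0.01] yaw 0.04400183723403741
```

View pics/D.png

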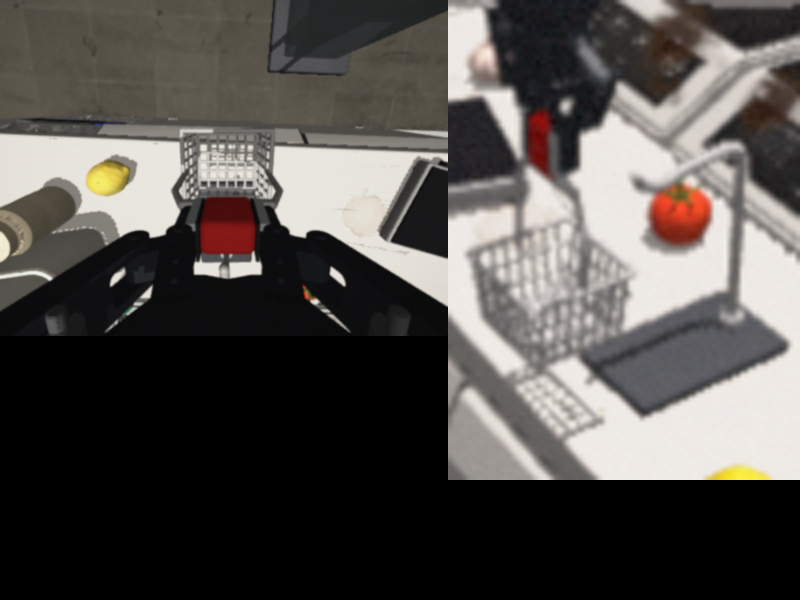

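The basket hangs straight in the grip, and the hook's tip is just beyond the red block (wrist view 225,270), in line with it. I'll slide it on along the stand's +x.

```bash
python3 -m creep '[[[-0.01,0,0],[0,0,0],-1],[[-0.025,0,0],[0,0,0],-1],[[-0.04,0,0],[0,0,0],-1],[[-0.055,-0.001,0],[0,0,0],-1],[[-0.07,-0.001,0],[0,0,0],-1],[[-0.085,-0.001,0],[0,0,0],-1],[[-0.095,-0.001,0],[0,0,0],-1],[[-0.1,-0.001,0],[0,0,0],-1],[[-0.1,-0.001,0],[0,0,0],-1],[[-0.1,-0.001,0],[0,0,0],-1]]'
```

```text
clock: 9.35
eef_pos: [494.1, -354.8, 296.8]
tool_rot: [-0.0, -0.022, 1.0, 0.0]
ft_force: [-0.7, -0.0, -1.6]
grip_width: 0.344
grip_force: 59.5
```

Clear, with no contact. The seat should be met at TCP z ≈ 265, so I'll lower to about 266 and watch the force.

```bash
python3 -m creep '[[[0,0,0.005],[0,0,0],-1],[[0,0,0.01],[0,0,0],-1],[[0,0,0.015],[0,0,0],-1],[[0,0,0.02],[0,0,0],-1],[[0,0,0.025],[0,0,0],-1],[[0,0,0.028],[0,0,0],-1],[[0,0,0.03],[0,0,0],-1],[[0,0,0.031],[0,0,0],-1],[[0,0,0.031],[0,0,0],-1],[[0,0,0.031],[0,0,0],-1]]'
```

```text
clock: 10.35
eef_pos: [494.6, -355.0, 266.1]
tool_rot: [0.0, -0.022, 1.0, -0.0]
ft_force: [0.5, -0.3, -1.4]
grip_width: 0.346
grip_force: 59.7
```

```bash
python3 -m creep '[[[0,0,0.0005],[0,0,0],-1],[[0,0,0.001],[0,0,0],-1],[[0,0,0.0015],[0,0,0],-1],[[0,0,0.002],[0,0,0],-1],[[0,0,0.002],[0,0,0],-1],[[0,0,0.002],[0,0,0],-1],[[0,0,0.002],[0,0,0],-1],[[0,0,0.002],[0,0,0],-1],[[0,0,0.002],[0,0,0],-1],[[0,0,0.002],[0,0,0],-1]]'
python3 - <<'E'
from h import *
j=eyes.snapshot('scene'); cv2.imwrite('pics/E.png',cv2.resize(j[170:290,230:318,::-1],(440,600),interpolation=cv2.INTER_CUBIC))
E
```

```text
clock: 11.35
eef_pos: [494.6, -355.0, 264.7]
tool_rot: [0.0, -0.022, 1.0, -0.0]
ft_force: [-0.5, 1.2, 4.8]
grip_width: 0.342
grip_force: 60.6
```

View pics/E.png

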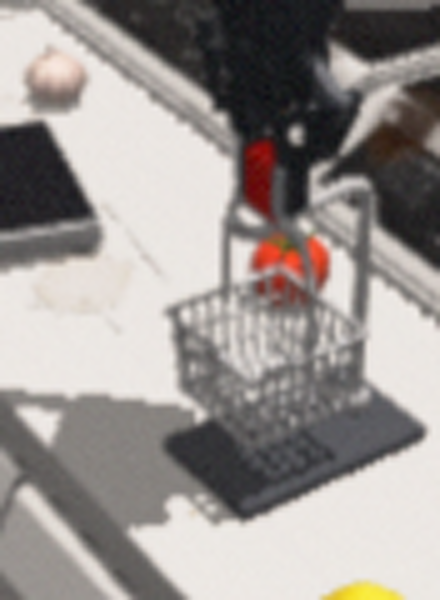

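The bar rests in the hook's dip with the rim below the arm, and the force changed sign at the expected height. I'll release and go up.

```bash
python3 -m creep '[[[0,0,0],[0,0,0],-0.1],[[0,0,0],[0,0,0],0.1],[[0,0,0],[0,0,0],0.4],[[0,0,0],[0,0,0],0.4],[[0,0,0],[0,0,0],0.4],[[0,0,-0.01],[0,0,0],0.4],[[0,0,-0.03],[0,0,0],0.4],[[0,0,-0.06],[0,0,0],0.6],[[0,0,-0.1],[0,0,0],1],[[0,0,-0.135],[0,0,0],1]]'
python3 - <<'E'
from h import *
np.set_printoptions(precision=2,suppress=True)
T=tool(); np.save('pics/wF.npy',T); i=eyes.snapshot('wrist'); cv2.imwrite('pics/wF.png',i[:,:,::-1])
c=cam('wrist',T)
for A,ce,m in blobs(red(i),60): print(A,ce,onz(c,[ce],225))
t=np.array([440,170,430]);print(T[:3,:3].T@(t-T[:3,3]))
E
```

```text
clock: 12.4
eef_pos: [494.4, -354.9, 401.5]
tool_rot: [0.0, -0.022, 1.0, -0.0]
ft_force: [0.3, -0.4, 0.6]
grip_width: 1.0
grip_force: 0.0
540 [260.35 192.53] [[ 494.63 -353.61  225.  ]]
454 [335.85 231.21] [[ 531.23 -276.82  225.  ]]
[ 31.68 526.74 -28.99]
```

```bash
python3 -m creep '[[[0.002,0.03,-0.01],[0,0,0],1],[[0.005,0.08,-0.029],[0,0,0],1],[[0.008,0.13,-0.029],[0,0,0],1],[[0.011,0.18,-0.029],[0,0,0],1],[[0.014,0.23,-0.029],[0,0,0],1],[[0.017,0.28,-0.029],[0,0,0],1],[[0.02,0.33,-0.029],[0,0,0],1],[[0.023,0.38,-0.029],[0,0,0],1],[[0.026,0.43,-0.029],[0,0,0],1],[[0.029,0.48,-0.029],[0,0,0],1]]'
python3 -m creep '[[[0.002,0.03,0],[0,0,0],1],[[0.003,0.047,0],[0,0,0],1],[[0.003,0.047,0],[0,0,0],1],[[0.003,0.047,0],[0,0,0],1],[[0.003,0.047,0],[0,0,0],1],[[0.003,0.047,0],[0,0,0],1],[[0.003,0.047,0],[0,0,0],1],[[0.003,0.047,0],[0,0,0],1],[[0.003,0.047,0],[0,0,0],1],[[0.003,0.047,0],[0,0,0],1]]'
python3 - <<'E'
from h import *
np.set_printoptions(precision=2,suppress=True)
T=tool(); np.save('pics/wG.npy',T); i=eyes.snapshot('wrist'); cv2.imwrite('pics/wG.png',i[:,:,::-1])
for A,ce,m in blobs(red(i),3): print('red',A,ce,onz(cam('wrist',T),[ce],35))
for A,ce,m in blobs(blue(i),60): print('blue',A,ce)
cv2.imwrite('pics/G.png',cv2.resize(i[:300,112:512,::-1],(800,600),interpolation=cv2.INTER_CUBIC))
E
```

```text
clock: 13.45
eef_pos: [444.5, 121.2, 428.8]
tool_rot: [0.001, -0.021, 1.0, 0.0]
ft_force: [1.1, 0.5, -0.1]
grip_width: 0.999
grip_force: 0.0
clock: 14.45
eef_pos: [440.2, 166.0, 427.9]
tool_rot: [-0.0, -0.021, 1.0, -0.0]
ft_force: [0.3, 0.2, 0.4]
grip_width: 1.001
grip_force: 0.0
red 27 [177.7  178.22] [[479.17  23.17  35.  ]]
red 443 [ 59.4 242.6] [[ 612.64 -202.33   35.  ]]
red 10 [ 43.6 243.7] [[ 616.   -231.73   35.  ]]
red 3 [ 43.67 249.33] [[ 627.71 -233.55   35.  ]]
red 22 [ 48.68 253.32] [[ 635.74 -225.63   35.  ]]
blue 373 [328.68 213.14]
```

View pics/G.png

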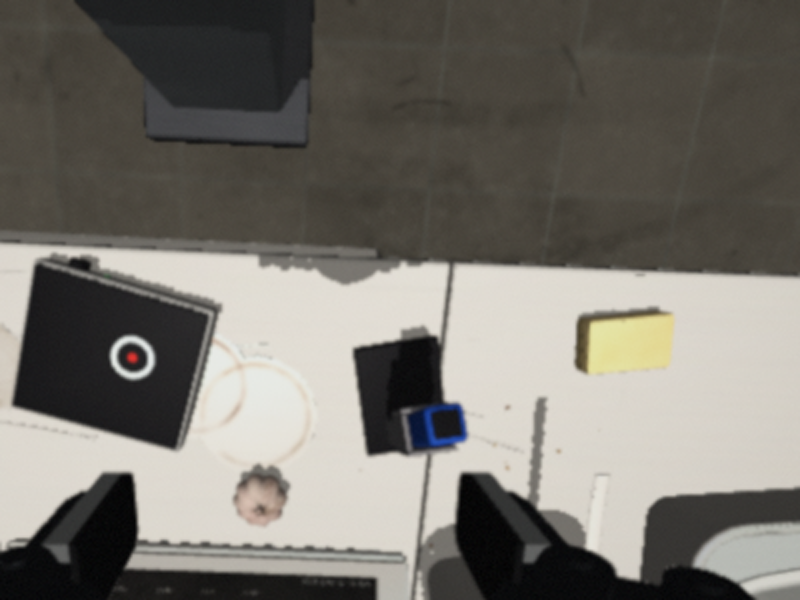

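The plate is clear. The red dot in its ring is at crop (133,357), the pen's dark end cap at crop (446,425), and the holster foot corners at (355,350), (437,336), (367,454). I'll triangulate the end cap across the wrist views.

```bash
python3 - <<'E'
from h import *
np.set_printoptions(precision=2,suppress=True)
os=[];vs=[];px=[];cs=[]
for n in 'ABG':
    i=cv2.imread(f'pics/w{n}.png')[:,:,::-1].copy(); c=cam('wrist',np.load(f'pics/w{n}.npy'))
    b=max(blobs(blue(i),30),key=lambda t:t[0])[2].astype(np.uint8)
    b=cv2.morphologyEx(b,cv2.MORPH_CLOSE,np.ones((3,3)))
    cn,h=cv2.findContours(b,cv2.RETR_CCOMP,cv2.CHAIN_APPROX_NONE)
    ho=[cv2.contourArea(x) for k,x in enumerate(cn) if h[0][k][3]>=0]
    print(n,ho,cv2.boundingRect(b))
    xs=[x for k,x in enumerate(cn) if h[0][k][3]>=0 and cv2.contourArea(x)>15]
    if xs:
        x=max(xs,key=cv2.contourArea);m=cv2.moments(x);p=[m['m10']/m['m00'],m['m01']/m['m00']];print(p,cv2.minAreaRect(x))
        o,v=rays(c,[p]);os.append(o);vs.append(v[0]);px.append(p);cs.append(c)
if len(os)>1:
    E=tri(os,vs);print('E',E,[proj(c,E)-p for c,p in zip(cs,px)])
c=cam('wrist',np.load('pics/wG.npy'));q=lambda p:np.array(p)*.5+[112,0]
F=onz(c,q([[355,350],[437,336],[367,454]]),10);print(F,np.arctan2(*(F[2]-F[0])[[1,0]]),np.linalg.norm(F[2]-F[0]),np.linalg.norm(F[1]-F[0]),np.arctan2(-(F[1]-F[0])[0],(F[1]-F[0])[1]))
o,v=rays(c,[[335,212.5]]);c2=cam('wrist',np.load('pics/wB.npy'));o2,v2=rays(c2,[[501,119.7]]);print('click',tri([o,o2],[v[0],v2[0]]))
print(onz(c,q([[430,410],[459,408],[463,437],[436,443]]),190))
a=np.load('pics/wG.npy');print('TCP',a[:3,3])
E
```

```text
A [196.5] (359, 191, 38, 26)
[383.67854113655636, 202.50212044105172] ((383.7000427246094, 202.4000701904297), (15.652474403381348, 14.310833930969238), 63.43495178222656)
B [296.0] (450, 107, 62, 43)
[499.3006756756757, 118.89527027027027] ((499.2189636230469, 118.825439453125), (17.07692527770996, 20.846155166625977), 67.38013458251953)
G [159.5] (317, 202, 28, 22)
[334.8662486938349, 211.4817136886102] ((335.0, 211.5), (14.0, 13.0), 0.0)
E [481.59 263.25 177.03] [array([[ 0.68, -0.38]]), array([[-0.11,  0.05]]), array([[-0.58,  0.19]])]
[[469.79 223.35  10.  ]
 [453.47 297.9   10.  ]
 [573.   242.66  10.  ]] 0.18493642894365606 104.99783148406527 76.31535565203266 0.21551264556442326
click [482.42 263.97 178.22]
[[469.1  249.46 190.  ]
 [467.08 266.78 190.  ]
 [485.54 271.53 190.  ]
 [490.18 255.48 190.  ]]
TCP [440.18 166.   427.91]
```

```bash
cat >> h.py <<'E'
def toolR(yaw,lean):
    x=np.array([-np.cos(yaw),-np.sin(yaw),0]);y=np.array([-np.sin(yaw),np.cos(yaw),0])
    return np.c_[x,y,[0,0,-1]]@R.from_rotvec([0,-lean,0]).as_matrix()
def go(p,M,T=None):
    T=tool() if T is None else T
    print('shift',(T[:3,:3].T@(np.array(p)-T[:3,3])).round(1),'turn',R.from_matrix(T[:3,:3].T@M).as_rotvec().round(4))
E
python3 - <<'E'
from h import *
M=toolR(.2,.35);u=-M[:,2];print(u)
g=np.array([481.6,263.3,177])-28*u; print(g); go(g+124*u,M)
E
```

```text
[-0.33606268 -0.06812328  0.93937271]
[491.00975506 265.20745178 150.69756404]
shift [-13.1  90.2 160.7] turn [-0.0275 -0.3494 -0.1553]
```

```bash
python3 -m creep '[[[-0.005,0.03,0.01],[-0.003,-0.04,-0.02],1],[[-0.009,0.06,0.03],[-0.008,-0.1,-0.045],1],[[-0.013,0.09,0.05],[-0.014,-0.17,-0.077],1],[[-0.0131,0.0902,0.08],[-0.019,-0.24,-0.107],1],[[-0.0131,0.0902,0.11],[-0.024,-0.31,-0.137],1],[[-0.0131,0.0902,0.14],[-0.0275,-0.3494,-0.1553],1],[[-0.0131,0.0902,0.155],[-0.0275,-0.3494,-0.1553],1],[[-0.0131,0.0902,0.1607],[-0.0275,-0.3494,-0.1553],1],[[-0.0131,0.0902,0.1607],[-0.0275,-0.3494,-0.1553],1],[[-0.0131,0.0902,0.1607],[-0.0275,-0.3494,-0.1553],1]]'
python3 - <<'E'
from h import *
np.set_printoptions(precision=2,suppress=True)
M=toolR(.2,.35);u=-M[:,2];g=np.array([481.6,263.3,177])-28*u; go(g+54*u,M)
T=tool(); np.save('pics/wH.npy',T); i=eyes.snapshot('wrist'); cv2.imwrite('pics/wH.png',i[:,:,::-1]); c=cam('wrist',T)
b=max(blobs(blue(i),30),key=lambda t:t[0])[2].astype(np.uint8); b=cv2.morphologyEx(b,cv2.MORPH_CLOSE,np.ones((3,3)))
cn,h=cv2.findContours(b,cv2.RETR_CCOMP,cv2.CHAIN_APPROX_NONE)
x=max([x for k,x in enumerate(cn) if h[0][k][3]>=0],key=cv2.contourArea);m=cv2.moments(x);p=[m['m10']/m['m00'],m['m01']/m['m00']]
E=np.array([481.6,263.3,177]);print(p,cv2.minAreaRect(x),proj(c,E),'in tool',T[:3,:3].T@(onz(c,[p],177)[0]-T[:3,3]),T[:3,:3].T@(E-T[:3,3]))
cv2.imwrite('pics/H.png',cv2.resize(i[:,:,::-1],(640,480)))
E
```

```text
clock: 15.5
eef_pos: [450.3, 257.2, 268.2]
tool_rot: [0.174, -0.098, 0.98, 0.018]
ft_force: [0.4, -0.0, 0.2]
grip_width: 0.998
grip_force: 0.0
shift [ 1.5 -0.3 70.6] turn [ 0.  0. -0.]
[259.37465790914064, 220.82047071702243] ((259.0, 220.5), (26.0, 25.0), 0.0) [[258.23 221.72]] in tool [ 2.27  0.49 96.34] [ 1.52 -0.27 96.62]
```

View pics/H.png

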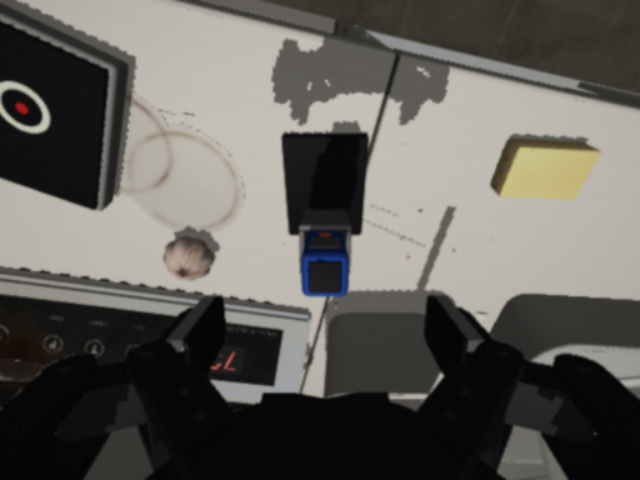

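The wrist view shows the pen's end cap square-on and centred between the fingers (325,277). Next I'll advance along its axis, grip it and pull it out.

```bash
python3 -m creep '[[[0.0007,0,0.015],[0,0,0],1],[[0.0007,0,0.03],[0,0,0],1],[[0.0007,0,0.045],[0,0,0],1],[[0.0007,0,0.058],[0,0,0],1],[[0.0007,0,0.066],[0,0,0],1],[[0.0007,0,0.07],[0,0,0],1],[[0.0007,0,0.07],[0,0,0],1],[[0.0007,0,0.07],[0,0,0],0.3],[[0.0007,0,0.07],[0,0,0],-0.1],[[0.0007,0,0.07],[0,0,0],-0.2]]'
python3 -m creep '[[[0,0,0],[0,0,0],-1],[[0,0,0],[0,0,0],-1],[[0,0,0],[0,0,0],-1],[[0,0,0],[0,0,0],-1],[[0,0,0],[0,0,0],-1],[[0,0,0],[0,0,0],-1],[[0,0,0],[0,0,0],-1],[[0,0,-0.001],[0,0,0],-1],[[0,0,-0.003],[0,0,0],-1],[[0,0,-0.005],[0,0,0],-1]]'
python3 -c "
from h import *
M=toolR(.2,.35);u=-M[:,2];g=np.array([481.6,263.3,177])-28*u; go(g+54*u,M)"
```

```text
clock: 16.55
eef_pos: [472.3, 261.6, 201.7]
tool_rot: [0.174, -0.098, 0.98, 0.017]
ft_force: [0.1, 0.0, 0.5]
grip_width: 0.511
grip_force: 0.0
clock: 17.55
eef_pos: [470.5, 261.1, 205.9]
tool_rot: [0.173, -0.098, 0.98, 0.017]
ft_force: [-0.1, -0.3, -0.9]
grip_width: 0.298
grip_force: 60.0
shift [-0.7 -0.   5. ] turn [-0.0001 -0.0001  0.0001]
```

```bash
python3 -m creep '[[[0,0,-0.008],[0,0,0],-1],[[0,0,-0.02],[0,0,0],-1],[[0,0,-0.035],[0,0,0],-1],[[0,0,-0.05],[0,0,0],-1],[[0,0,-0.065],[0,0,0],-1],[[0,0,-0.08],[0,0,0],-1],[[0,0,-0.095],[0,0,0],-1],[[0,0,-0.11],[0,0,0],-1],[[0,0,-0.12],[0,0,0],-1],[[0,0,-0.125],[0,0,0],-1]]'
python3 - <<'E'
from h import *
np.set_printoptions(precision=2,suppress=True)
print(tool()[:3,3]); go([479.2,23.2,290],toolR(.2,0))
E
```

```text
clock: 18.55
eef_pos: [428.0, 252.6, 324.7]
tool_rot: [0.174, -0.098, 0.98, 0.018]
ft_force: [-0.6, -0.5, -1.4]
grip_width: 0.294
grip_force: 59.8
[428.05 252.57 324.65]
shift [   7.7 -235.    34. ] turn [0.   0.35 0.  ]
```

```bash
python3 -m creep '[[[0,-0.02,-0.005],[0,0,0],-1],[[0,-0.05,-0.005],[0,0,0],-1],[[0,-0.08,-0.005],[0,0.03,0],-1],[[0.002,-0.11,0],[0,0.09,0],-1],[[0.003,-0.14,0.006],[0,0.16,0],-1],[[0.005,-0.17,0.012],[0,0.23,0],-1],[[0.006,-0.2,0.02],[0,0.3,0],-1],[[0.007,-0.22,0.028],[0,0.34,0],-1],[[0.0077,-0.232,0.034],[0,0.35,0],-1],[[0.0077,-0.235,0.034],[0,0.35,0],-1]]'
python3 -m creep '[[[0,0,0],[0,0,0],-1],[[0,0,0],[0,0,0],-1],[[0,0,0],[0,0,0],-1],[[0,0,0],[0,0,0],-1],[[0,0,0],[0,0,0],-1],[[0,0,0],[0,0,0],-1],[[0,0,0],[0,0,0],-1],[[0,0,0],[0,0,0],-1],[[0,0,0],[0,0,0],-1],[[0,0,0],[0,0,0],-1]]'
python3 - <<'E'
from h import *
np.set_printoptions(precision=2,suppress=True)
T=tool(); go([479.2,23.2,290],toolR(.2,0),T); c=cam('wrist',T)
i=eyes.snapshot('wrist'); cv2.imwrite('pics/wI.png',i[:,:,::-1]); s=eyes.snapshot('scene'); cv2.imwrite('pics/sI.png',s[:,:,::-1])
for A,ce,m in blobs(red(i),3): print('red',A,ce,onz(c,[ce],35))
print('expected foot px',proj(c,[T[:3,3]+T[:3,2]*192]),'scene',proj(cam('scene'),[T[:3,3]+T[:3,2]*192, T[:3,3]+T[:3,2]*100,[479.2,23.2,35]]))
z=np.zeros((480,800,3),np.uint8)
z[:480,:400]=cv2.resize(i[60:300,160:360,::-1],(400,480),interpolation=cv2.INTER_CUBIC)
z[:480,400:]=cv2.resize(s[120:240,180:280,::-1],(400,480),interpolation=cv2.INTER_CUBIC)
cv2.imwrite('pics/I.png',z)
E
```

```text
clock: 19.55
eef_pos: [479.6, 22.4, 287.6]
tool_rot: [-0.001, -0.099, 0.995, 0.0]
ft_force: [-1.0, -0.0, -1.2]
grip_width: 0.295
grip_force: 59.8
clock: 20.55
eef_pos: [479.6, 23.1, 288.7]
tool_rot: [-0.0, -0.1, 0.995, -0.0]
ft_force: [0.5, -0.1, -1.1]
grip_width: 0.295
grip_force: 59.8
shift [ 0.3  0.2 -1.3] turn [-0. -0. -0.]
red 40 [259.48 175.93] [[479.52  23.41  35.  ]]
red 974 [ 70.51 238.21] [[ 610.16 -202.3    35.  ]]
red 31 [ 47.19 238.55] [[ 616.45 -231.61   35.  ]]
red 23 [ 48.04 248.  ] [[ 630.07 -230.59   35.  ]]
red 35 [ 53.51 254.09] [[ 637.76 -223.64   35.  ]]
expected foot px [[259.07 188.26]] scene [[222.82 188.26]
 [221.77 166.09]
 [223.4  202.44]]
```

View pics/I.png

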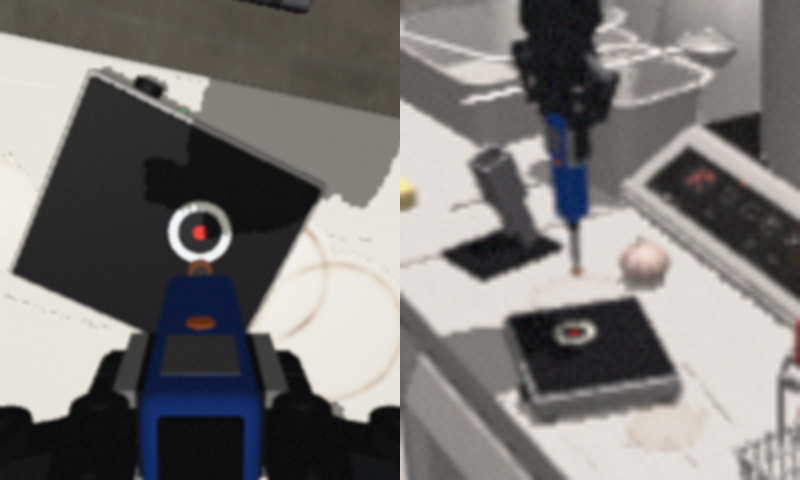

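The pen is held over the mark. The foot (crop 200,269) shows slightly farther from the robot than expected, so the pen may be pitched in the grip by a couple of degrees. I'll quantify that.

```bash
python3 - <<'E'
from h import *
np.set_printoptions(precision=2,suppress=True)
i=cv2.imread('pics/wI.png')[:,:,::-1].copy(); T=tool(); c=cam('wrist',T)
h=hsv(i); m=(abs(h[...,0]-10)<9)&(h[...,1]>110)&(h[...,2]>60)
for A,ce,k in blobs(m,4):
    if abs(ce[0]-259)<30: ys,xs=np.where(k);print('copper',A,ce,'x',xs.min(),xs.max(),'y',ys.min(),ys.max())
b=max(blobs(blue(i),30),key=lambda t:t[0])[2]
for col in (250,255,260,265,270): print(col,np.where(b[:,col])[0].min(),end=' ')
print(); print(h[186:204,260])
ang=np.arange(0,6.3,.2)
for th in (0,.02,.04,.05,.06):
    Q=R.from_rotvec([0,th,0]).as_matrix(); W=lambda L:T[:3,3]+(np.array([0,0,54])+np.array(L)@Q.T)@T[:3,:3].T
    f=proj(c,W([[6*np.cos(a),6*np.sin(a),138] for a in ang])); e=proj(c,W([[13,0,78],[13,13,78],[13,-13,78],[13,0,-27],[0,0,-27]]))
    print(th,'foot x',f[:,0].min(),f[:,0].max(),'top y',f[:,1].min(),'handle bottom',e.ravel(), 'foot at tool', Q@[0,0,138])
E
```

```text
copper 41 [259.34 193.07] x 254 265 y 191 196
copper 62 [259.9  221.13] x 254 266 y 219 224
250 198 255 199 260 198 265 198 270 198 
[[100   6 122]
 [ 80   4 201]
 [ 60   1 223]
 [  9  23 185]
 [  8 101 139]
 [  9 158 123]
 [  9 134 105]
 [  8  65  74]
 [ 18  21  61]
 [ 20  13  59]
 [135   9  56]
 [116  66  58]
 [112 156  59]
 [111 199  59]
 [111 203  59]
 [111 204  60]
 [111 208  60]
 [111 212  59]]
0 foot x 253.16507216208353 264.99285887089184 top y 182.48432174387563 handle bottom [258.83 191.11 275.44 191.11 242.23 191.11 257.84 258.11 257.9  286.26] foot at tool [  0.   0. 138.]
0.02 foot x 253.145677786259 265.0074141079926 top y 179.83648239547986 handle bottom [258.83 189.28 275.49 189.28 242.17 189.27 257.84 259.64 257.91 287.39] foot at tool [  2.76   0.   137.97]
0.04 foot x 253.12481959010222 265.0230804512952 top y 177.18586492071006 handle bottom [258.83 187.44 275.54 187.44 242.11 187.44 257.84 261.17 257.91 288.49] foot at tool [  5.52   0.   137.89]
0.05 foot x 253.11383610036538 265.03133436690933 top y 175.859344450219 handle bottom [258.82 186.53 275.57 186.53 242.08 186.53 257.84 261.93 257.91 289.04] foot at tool [  6.9    0.   137.83]
0.06 foot x 253.10247993721634 265.0398710807511 top y 174.5319252223938 handle bottom [258.82 185.62 275.6  185.62 242.05 185.61 257.84 262.69 257.91 289.58] foot at tool [  8.28   0.   137.75]
```

```bash
python3 - <<'E'
from h import *
from scipy.optimize import least_squares
np.set_printoptions(precision=3,suppress=True)
i=cv2.imread('pics/wI.png')[:,:,::-1].copy(); T=tool(); c=cam('wrist',T)
print(i[240:275,[250,260,268],2].T)
s=cv2.imread('pics/sI.png')[:,:,::-1].copy(); b=blue(s); h=hsv(s)
cs=cam('scene')
for y in range(160,177):
    xs=np.where(b[y,205:240])[0]+205; print(y,(xs.min(),xs.max(),xs.mean().round(2)) if len(xs) else '',end=' ')
print(); m=(abs(h[...,0]-12)<10)&(h[...,1]>80)
print([(A,ce) for A,ce,k in blobs(m,1) if abs(ce[0]-224)<8 and 175<ce[1]<195])
def F(p,end):
    th,x0,z0=p; Q=R.from_rotvec([0,th,0]).as_matrix(); W=lambda L:T[:3,3]+(np.array([x0,0,54+z0])+np.array(L)@Q.T)@T[:3,:3].T
    f=proj(c,W([[6*np.cos(a),6*np.sin(a),138] for a in np.arange(-1,1,.1)]))[:,1].min(); e=proj(c,W([[13,0,78],[13,0,-27]]))[:,1]
    return np.array([f-189.5,e[0]-197.5,e[1]-end])
for end in (254,256,257,258):
    r=least_squares(lambda p:np.r_[F(p,end)],[0,0,0]);print(end,r.x,r.fun)
    r=least_squares(lambda p:F([p[0],p[1],0],end),[0,0]);print('  z0=0',r.x,r.fun)
for th in (0,-.03,-.05,-.07):
    Q=R.from_rotvec([0,th,0]).as_matrix(); P=[T[:3,3]+T[:3,:3]@(np.array([0,0,54])+Q@np.array([0,0,z])) for z in (138,134,78,50,30)]
    print(th,proj(cs,P).ravel())
E
```

```text
[[ 40  41  40  42  41  44  59  67  62  60  59  61  61  61  61  67  74  80
   87  95  99 103 106 108 111 110 110  87  43  18  12  14  13  15  16]
 [ 41  41  41  40  41  45  60  66  64  60  60  60  62  62  64  65  74  81
   87  96 100 105 105 107 109 111 107  88  44  15  12  14  17  15  15]
 [ 40  40  40  42  41  46  61  68  64  60  60  62  61  60  60  67  73  81
   88  95 100 104 104 106 109 110 109  87  45  16  11  14  13  14  14]]
160  161 (np.int64(221), np.int64(221), np.float64(221.0)) 162 (np.int64(218), np.int64(225), np.float64(221.5)) 163 (np.int64(218), np.int64(225), np.float64(221.5)) 164 (np.int64(218), np.int64(225), np.float64(221.5)) 165 (np.int64(219), np.int64(226), np.float64(222.5)) 166 (np.int64(219), np.int64(226), np.float64(222.5)) 167 (np.int64(219), np.int64(226), np.float64(222.5)) 168 (np.int64(219), np.int64(226), np.float64(222.5)) 169 (np.int64(219), np.int64(226), np.float64(222.5)) 170 (np.int64(220), np.int64(226), np.float64(223.0)) 171 (np.int64(220), np.int64(226), np.float64(223.0)) 172 (np.int64(220), np.int64(226), np.float64(223.0)) 173 (np.int
[... 158 characters left out ...]
]
254 [-0.024 -8.717 18.148] [-0.  0. -0.]
  z0=0 [-0.057 -0.188] [ 0.718 -0.882  0.174]
256 [-0.027 -6.933 12.76 ] [-0.  0.  0.]
  z0=0 [-0.051 -0.852] [ 0.529 -0.65   0.129]
257 [-0.028 -6.099 10.241] [ 0. -0.  0.]
  z0=0 [-0.048 -1.185] [ 0.434 -0.534  0.106]
258 [-0.029 -5.3    7.829] [ 0. -0.  0.]
  z0=0 [-0.045 -1.518] [ 0.339 -0.417  0.083]
0 [222.824 188.248 222.779 187.31  222.143 173.938 221.819 167.074 221.586
 162.097]
-0.03 [223.685 187.881 223.617 186.956 222.64  173.74  222.141 166.95  221.781
 162.024]
-0.05 [224.257 187.622 224.173 186.704 222.97  173.598 222.355 166.861 221.91
 161.971]
-0.07 [224.826 187.35  224.726 186.441 223.3   173.449 222.569 166.767 222.039
 161.916]
```

Both the wrist fit and the scene view agree that the pen is pitched about 0.05 rad in the grip. I'll counter-tilt the tool and come down to 8 mm above the mark.

```bash
cat >> h.py <<'E'
def tcp_for(S,th=-.051,x0=-.7,yaw=.2):
    M=toolR(yaw,th); Q=R.from_rotvec([0,th,0]).as_matrix()   # tool counter-tilt -th about tool y
    return np.array(S)-M@(np.array([x0,0,54])+Q@[0,0,138]),M
E
python3 - <<'E'
from h import *
P,M=tcp_for([479.4,23.3,43]); print(P, M@R.from_rotvec([0,-.051,0]).as_matrix()@[0,0,1]); go(P,M)
E
```

```text
[481.41277885  23.70801047 234.96547275] [-2.70202603e-18 -8.60380757e-19 -1.00000000e+00]
shift [-1.9  0.2 53.8] turn [-0.      0.0511  0.    ]
```

```bash
python3 -m creep '[[[-0.0005,0,0.008],[0,0.015,0],-1],[[-0.001,0.0002,0.018],[0,0.03,0],-1],[[-0.0019,0.0002,0.028],[0,0.045,0],-1],[[-0.0019,0.0002,0.038],[0,0.051,0],-1],[[-0.0019,0.0002,0.046],[0,0.051,0],-1],[[-0.0019,0.0002,0.051],[0,0.051,0],-1],[[-0.0019,0.0002,0.053],[0,0.051,0],-1],[[-0.0019,0.0002,0.0535],[0,0.051,0],-1],[[-0.0019,0.0002,0.0535],[0,0.051,0],-1],[[-0.0019,0.0002,0.0535],[0,0.051,0],-1]]'
python3 - <<'E'
from h import *
np.set_printoptions(precision=2,suppress=True)
T=tool(); P,M=tcp_for([479.4,23.3,43]); go(P,M,T); c=cam('wrist',T)
i=eyes.snapshot('wrist'); s=eyes.snapshot('scene'); cv2.imwrite('pics/wJ.png',i[:,:,::-1]);cv2.imwrite('pics/sJ.png',s[:,:,::-1])
for A,ce,m in blobs(red(i),3)[:2]: print('red',A,ce,onz(c,[ce],35))
Q=R.from_rotvec([0,-.051,0]).as_matrix(); W=lambda L:T[:3,3]+(np.array([-.7,0,54])+np.array(L)@Q.T)@T[:3,:3].T
f=proj(c,W([[6*np.cos(a),6*np.sin(a),138] for a in np.arange(0,6.3,.1)])); print('foot pred top y',f[:,1].min(),'handle bottom',proj(c,W([[13,0,78]])),'dot',proj(c,[[479.4,23.3,35]]))
h=hsv(i); m=(abs(h[...,0]-10)<9)&(h[...,1]>60)&(h[...,2]>60)
for A,ce,k in blobs(m,4):
    if abs(ce[0]-259)<30: ys,xs=np.where(k);print('copper',A,ce,'x',xs.min(),xs.max(),'y',ys.min(),ys.max())
b=max(blobs(blue(i),30),key=lambda t:t[0])[2]; print('blue top',np.where(b[:,260])[0].min())
hs=cam('scene');print('scene pred foot,handle bottom,dot',proj(hs,np.r_[W([[0,0,138],[0,0,78]]),[[479.4,23.3,35]]]).ravel())
z=np.zeros((480,800,3),np.uint8)
z[:,:400]=cv2.resize(i[130:250,210:310,::-1],(400,480),interpolation=cv2.INTER_CUBIC)
z[:,400:]=cv2.resize(s[150:222,192:252,::-1],(400,480),interpolation=cv2.INTER_CUBIC)
cv2.imwrite('pics/J.png',z)
E
```

```text
clock: 21.65
eef_pos: [481.6, 23.7, 235.7]
tool_rot: [-0.025, -0.1, 0.995, -0.003]
ft_force: [0.4, -0.0, -0.4]
grip_width: 0.295
grip_force: 59.8
shift [0.2 0.  0.7] turn [-0.  0.  0.]
red 1502 [ 36.17 266.92] [[ 610.11 -201.99   35.  ]]
red 34 [  7.09 268.41] [[ 617.9  -232.69   35.  ]]
foot pred top y 189.88046520380186 handle bottom [[258.84 196.65]] dot [[259.19 193.42]]
copper 72 [259.31 192.49] x 253 266 y 189 196
copper 62 [259.9  221.13] x 254 266 y 219 224
blue top 198
scene pred foot,handle bottom,dot [223.44 200.43 222.76 186.59 223.44 202.41]
```

View pics/J.png

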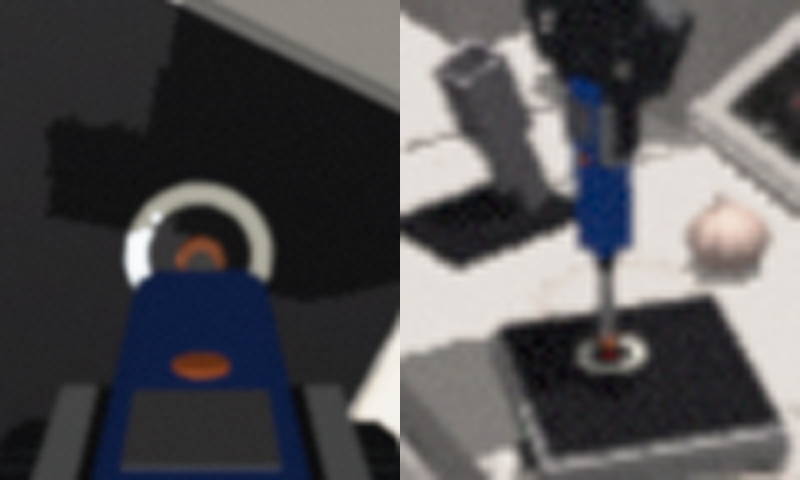

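Foot and dot line up in both views: wrist foot (200,250) inside the ring, and scene foot straight above the dot (608,350). The stem is upright. I'll lower along the pen's axis and press in steps.

```bash
python3 -m creep '[[[-0.0001,0,0.002],[0,0,0],-1],[[-0.0002,0,0.004],[0,0,0],-1],[[-0.0003,0,0.006],[0,0,0],-1],[[-0.0004,0,0.007],[0,0,0],-1],[[-0.0004,0,0.008],[0,0,0],-1],[[-0.0005,0,0.009],[0,0,0],-1],[[-0.0005,0,0.009],[0,0,0],-1],[[-0.0005,0,0.009],[0,0,0],-1],[[-0.0005,0,0.009],[0,0,0],-1],[[-0.0005,0,0.009],[0,0,0],-1]]'
python3 - <<'E'
from plant import manip,eyes
import numpy as np
print(np.mean([(eyes.snapshot('top'),manip.read_state()['ft_force'])[1] for _ in range(6)],0), manip.read_state()['eef_pos'])
E
```

```text
clock: 22.75
eef_pos: [481.4, 23.8, 226.3]
tool_rot: [-0.025, -0.1, 0.995, -0.003]
ft_force: [-0.2, 0.1, 1.1]
grip_width: 0.296
grip_force: 59.9
[-0.47975742  0.21642412  0.52529295] [481.41313647  23.7527009  226.22353217]
```

```bash
python3 -m creep '[[[0,0,0.001],[0,0,0],-1],[[-0.0001,0,0.002],[0,0,0],-1],[[-0.0001,0,0.003],[0,0,0],-1],[[-0.0002,0,0.004],[0,0,0],-1],[[-0.0002,0,0.0045],[0,0,0],-1],[[-0.0002,0,0.0045],[0,0,0],-1],[[-0.0002,0,0.0045],[0,0,0],-1],[[-0.0002,0,0.0045],[0,0,0],-1],[[-0.0002,0,0.0045],[0,0,0],-1],[[-0.0002,0,0.0045],[0,0,0],-1]]'
python3 - <<'E'
from h import *
np.set_printoptions(precision=2,suppress=True)
F=[]
for _ in range(10): eyes.snapshot('top'); F.append(manip.read_state()['ft_force'])
T=tool();print(np.mean(F,0),np.std(F,0), T[:3,3], T[:3,2])
i=eyes.snapshot('wrist'); s=eyes.snapshot('scene')
z=np.zeros((480,800,3),np.uint8)
z[:,:400]=cv2.resize(i[130:250,210:310,::-1],(400,480),interpolation=cv2.INTER_CUBIC)
z[:,400:]=cv2.resize(s[150:300,192:317,::-1],(400,480),interpolation=cv2.INTER_CUBIC)
cv2.imwrite('pics/K.png',z)
E
```

```text
clock: 24.05
eef_pos: [481.4, 23.7, 221.7]
tool_rot: [-0.025, -0.1, 0.995, -0.003]
ft_force: [-1.0, -0.2, 2.5]
grip_width: 0.294
grip_force: 60.2
[-1.2   0.15  2.54] [0.39 0.42 0.25] [481.39  23.75 221.7 ] [-0.05 -0.01 -1.  ]
```

View pics/K.png

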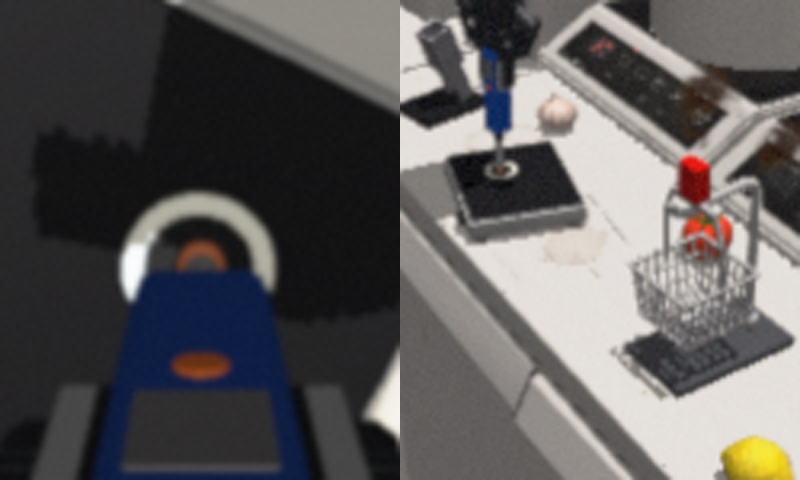

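The copper foot sits inside the ring on the dot, and the spring force is about 3.4 N, so the foot is roughly half-way in. The basket hangs on the hook and everything else is untouched. Handing in.

```bash
python3 -c "
from plant import manip
print(manip.sign_off())"
```

```text
the job is handed in; nothing more can be done
None
```

The job is handed in, at about 25 s on the clock: the basket hangs on the hook, and the thermometer is held upright on the red dot with its foot pressed in about half-way (spring force about 3.4 N); the hand-in returned no verdict.

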